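Book out a cast lever and present it level over the check fixture

ROBOT

A 6-joint arm with a two-finger parallel gripper is mounted at the origin on the work surface. World frame = base frame: x ahead of the robot, y to its left, z up, the work surface at z = 0. Lengths are in m, angles in degrees, forces in N, time in s.
With the tool pointing down it reaches from about 0.25 to 0.775 m from the base axis. Payload 4 kg.
Tool frame: the origin (TCP) lies between the finger pads; the fingertips stand 19 mm ahead of it and the grasp point (between the pads) is the TCP; z points along the fingers, y is the line along which they close (so a half turn about z gives the same grasp; the last joint's range is limited). The gripper opens to 85 mm and grips with 20 to 120 N. Pads are 22 mm wide; open, the fingers measure 114 mm over their backs; the gripper's body (76 mm by 85 mm) begins 54 mm behind the grasp point. The pads swing forward as they close: fully open they stand 13 mm farther back than shut.
Start: joints at [70.067, 4.996, 78.535, -0, 96.463, -5.907], TCP at [0.133, 0.534, 0.25] pointing down, gripper open.
Joint ranges: [-177.83, 177.83], [-43.37, 116.18], [15.69, 146.23], [-61.86, 241.86], [9.47, 152.12], [-147.06, 147.06]. Speed limits (degrees/s): [159.86, 159.86, 180, 180, 180, 180].

INTERFACE

Orientations are given as a 3x3 rotation matrix whose columns are the frame's x, y, z axes.
In Python, from cell import monitor, viewer, env gives the robot as it stands.
- The arm moves only by the tool run_rows, called as name(argument=value, ...) on one line, values as JSON. Schema: {"type":"object","properties":{"offsets":{"type":"array","items":{"type":"object","properties":{"rot":{"type":"array","items":{"type":"number"},"minItems":3,"maxItems":3},"xyz":{"type":"array","items":{"type":"number"},"minItems":3,"maxItems":3},"aperture":{"type":"number"}},"additionalProperties":false,"required":["aperture"]},"minItems":1,"maxItems":10},"grip_n":{"type":"number"},"only":{"type":"string"},"quiet":{"type":"boolean"},"lines":{"type":"string"}},"required":["offsets"],"additionalProperties":false}. offsets is a list of rows, 1 to 10 of them, each an object with the fields rot (a list: a rotation vector rx, ry, rz in degrees), xyz (a list: dx, dy, dz in m), aperture (the finger opening in m); a field left out counts as zero (the opening has to be given); each row shifts and turns the commanded pose from where the row before left it, along the tool's axes as they then stand; what a row does not reach is not made up. A row lasts 1/8 s, in which the tool goes at most 0.0625 m and 10.7 degrees, less where a joint would pass 70% of its speed; a pose out of reach is approached as far as the arm can. The fingers move at their own pace and stop on an object; grip_n is the grip in N (left out, the last holds). Time passes only in rows, so rows that do not move let the fingers close. The tool returns the time, the measured TCP pose, the force, the opening and the grip force at its end. only (a regular expression) keeps the lines of the reply that match it, lines (a string "A,B") keeps lines A to B, and quiet returns only ok. Input that does not fit is refused with a message, and nothing moves.
- monitor.read_state(): the state, without advancing time (a new reading comes with each control period).
- viewer.snapshot(name): name is "scene" or "side" or "wrist"; returns the picture (480x640x3 uint8, blue, green, red); there is no depth.
- viewer.camera_info(name): a dict with "fx", "fy", "cx", "cy" (pixels), "T" (4x4, takes a point from camera to world coordinates); the wrist camera has in their place "T_tool_cam" (4x4, takes a point from camera to tool coordinates, whose origin is the TCP and whose axes are the flange's). Camera axes: x right, y up, looking along -z (the intrinsics and any distortion apply to the point x, -y, -z); pixel columns grow to the right and rows downward; lengths in m; the calibration is good to about 2 mm. A picture is of the moment at which its call begins: read the wrist's pose just before it. camera_info takes no time and is no camera call.
- env.hand_in(): hands the job in; it is judged then, once.
The state is a dict: "t": time; "q": joint angles; "joint_velocities": joint speeds; "tau": joint torques, N m; "tool_pos": TCP position; "eef_rot": TCP orientation; "contact_force": force on the tool from outside, world axes, zero at the start; "ft_torque": the same for the moment, N m; "grip_width": finger opening in m; "grasp_force": force on a finger pad.
Only numpy, scipy, OpenCV 4.12 (cv2) and the standard library are available. Lean on these libraries where they do the work, as an engineer would, in place of code of your own. Each camera call takes 0.05 s, during which the arm holds its last target. There are 200 camera calls.

TASK

Book one casting out on the tally counter by swinging its sprung thumb lever all the way to its stop and letting it spring back. Then pick up the offset cast lever by its balance point and hold it level about 5 cm clear above the check fixture, its hub centred over the round post and its tail over the forked rest. Finish while holding it there, still and gripped, not set down on anything, and leave the other things on the bench where they are.

Things in the scene. Friction and masses are not known exactly. Their poses are not given: they have to be found in the camera images.
- lever: Offset lever, bare aluminium casting, about 0.44 kg, loose, flat on the bench: heavy round hub (60 mm diameter, 34 high, 22 mm bore), straight bar 20 mm wide and 26 high (grip across it), small solid round tail (28 mm diameter, 26 high); 209 mm long over all. Origin: on the hub's axis at its underside; x along the bar towards the tail (tail centre at x = 165 mm), z up.
- balance (a point): The lever's balance point (centre of mass in plan): on the bar's centre line, 51 mm from the hub's axis towards the tail, that is 21 mm of bar outside the hub's edge; this point is at half the bar's height (13 mm above the underside). Axes as lever.
- tail (a point): Centre of the lever's tail at its underside, 165 mm from the hub's axis. Axes as lever.
- fixture: Check fixture, fixed: dark steel base plate 240 x 90 x 12 mm with an upright round post (18 mm diameter, top 45 mm above the bench, 40 mm collar at its foot) near one end and a forked rest (two upright cheeks 36 mm apart, top 37 mm above the bench) near the other. Origin: on the post's axis at bench height; x along the plate towards the rest (165 mm away), z up.
- post (a point): Centre of the fixture post's top, 45 mm above the bench. Axes as fixture.
- rest (a point): Centre of the forked rest's floor between its cheeks, 165 mm from the post's axis, 18 mm above the bench. Axes as fixture.
- tally: Tally counter, fixed to the bench: a grey box 80 x 64 x 36 mm with a window of four white number wheels on top towards its far (+x) side. Origin: centre of its underside; -x is its front. A steel thumb lever turns on top on an upright pivot and sticks out over the front edge.
- pivot (a point): The thumb lever's upright pivot axis, over the centre of the box, 40 mm above the bench. Axes as tally.
- knob (a point): Centre of the top of the thumb lever's round upright knob: 12 mm diameter, 60 mm from the pivot, top 70 mm above the bench; the lever's arm under it lies 40 to 46 mm above the bench, so 24 mm of knob stands free to push sideways. Moves with the lever; x points from the pivot out along the lever.
- advance (a joint): Thumb lever's angle, rad: 0 at rest (lever at 150 degrees from tally's x axis, counter-clockwise from above), growing counter-clockwise to the stop at 1.0 (about 207 degrees): the knob sweeps across the front from the tally's +y to its -y side. A spring returns it to 0 when let go; pushing the knob takes about 1 N at rest, 4 N at the stop.
- pad_stack: Bystander: stack of five square black rubber pads, 90 x 110 x 45 mm, one loose body. Origin under its centre.
- link: Bystander: plain straight aluminium link with two equal round ends, 136 mm long, 18 mm high, near the robot. Not the offset lever. Origin under its centre, x along its length.
- collar_a: Bystander: white plastic collar, 68 mm diameter, 28 mm high, beyond the tally counter. Origin under its centre.
- collar_b: Bystander: white plastic collar like the other, at the left side. Origin under its centre.
- bolt_bin: Bystander: small open blue bin of bolts, 90 x 120 x 55 mm. Origin under its centre.
- wrench: Bystander: steel wrench, 180 mm long, lying at the right side. x along its length.
Mind the look-alikes: they are no part of the job. What is shaped like the lever but orange is not meant.

How it is judged:
By the outcome, as a careful person would: the job done as asked, in the order asked, and still so for the second after the job is handed in, while the arm keeps its last pose, push and grip.
It also fails if it takes over 67 s, if anything falls off the work surface, if the arm or the gripper's body presses on something with over 40 N, if the wrist force passes 120 N, or if a joint passes its speed limit or range.

## Working session

There is one attempt and no reset: what is moved stays moved. The work goes in short steps, Python scripts to look and compute and a tool call to move; the robot and the scene stay as the last step left them, time stands still between calls to the robot, and variables do not carry over. Pictures are saved under pics/ and viewed, at most 10 in all, crops included, and the job is handed in when it is done.

```bash
mkdir -p pics; ls; python3 - <<'E'
from cell import monitor, viewer, env
import cv2,numpy as np
for n in ("scene","side"):
    cv2.imwrite(f"pics/{n}0.png",viewer.snapshot(n)); i=viewer.camera_info(n); print(n,{k:(np.round(v,3).tolist() if k=="T" else v) for k,v in i.items()})
print(viewer.camera_info("wrist"))
s=monitor.read_state();print(s)
E
```

```text
pics
scene {'fx': 586.8157174094796, 'fy': 586.8157174094796, 'cx': 323.12531943632246, 'cy': 237.29749767905977, 'T': [[-0.579, -0.6, 0.553, 1.349], [0.815, -0.442, 0.374, 0.481], [0.02, 0.667, 0.745, 1.14], [0.0, 0.0, 0.0, 1.0]]}
side {'fx': 454.3782655658132, 'fy': 454.3782655658132, 'cx': 316.1836104062894, 'cy': 239.83955560424803, 'T': [[0.879, 0.349, -0.324, 0.184], [-0.476, 0.663, -0.578, -0.737], [0.014, 0.662, 0.749, 0.932], [0.0, 0.0, 0.0, 1.0]]}
{'fx': 358.8955374693628, 'fy': 358.8955374693628, 'cx': 319.9281633887992, 'cy': 238.80842831956457, 'T_tool_cam': array([[ 4.85206824e-04,  9.64928263e-01,  2.62513260e-01,
         6.55679163e-02],
       [ 9.99999757e-01, -3.36862538e-04, -6.10096885e-04,
         3.92670789e-04],
       [-5.00268845e-04,  2.62513492e-01, -9.64928192e-01,
        -1.23681841e-01],
       [ 0.00000000e+00,  0.00000000e+00,  0.00000000e+00,
         1.00000000e+00]])}
{'t': 0.1, 'q': array([ 7.00661712e+01,  5.03604713e+00,  7.86175148e+01, -1.07258887e-03,
        9.64630526e+01, -5.90834741e+00]), 'joint_velocities': array([-0.04343601, -0.05656824, -0.23931254,  0.04267968, -0.06471054,
       -0.07050491]), 'tau': array([ 3.03944398e-03, -3.53013647e+01, -3.14219034e+01, -1.02998856e-04,
        7.95592001e-03,  2.38776857e-05]), 'tool_pos': array([0.13317189, 0.53320327, 0.2492323 ]), 'eef_rot': array([[-9.70187469e-01,  2.42354736e-01, -6.76419793e-04],
       [ 2.42355605e-01,  9.70185588e-01, -1.91970709e-03],
       [ 1.91002629e-04, -2.02640989e-03, -9.99997929e-01]]), 'contact_force': array([-0.26218588, -0.31637217, -0.6013698 ]), 'ft_torque': array([-0.0622214 , -0.03604662, -0.01430634]), 'grasp_force': 0.0, 'grip_width': 0.08563404221057129}
```

View pics/scene0.png

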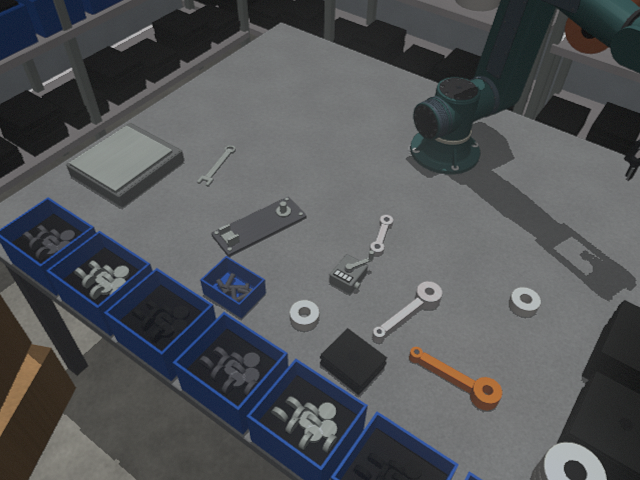

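View pics/side0.png

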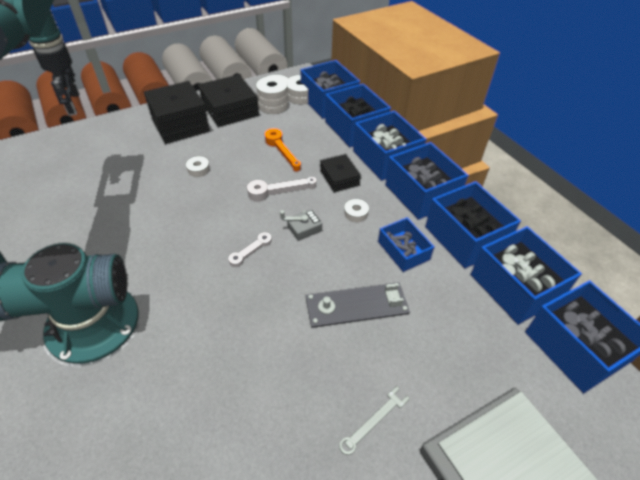

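The scene view shows three candidates:
- The bare aluminium offset lever has its hub at (429,292) and tail at (379,332).
- The orange look-alike is at (487,390).
- The straight link, with equal ends, is at (386,220)–(377,247).

The lever meant is the aluminium one with unequal ends. The tally is at (349,272) with its knob near (371,257). The fixture post is at (283,207) and the rest at (229,235). In the side view, the hub is at (257,188), the tail at (312,182), the post at (326,303) and the rest at (394,292).

```bash
cat > h.py <<'E'
from cell import monitor, viewer, env
import cv2,numpy as np
def cam(n,st=None):
    i=viewer.camera_info(n)
    if n=="wrist":
        W=np.eye(4);W[:3,:3]=st["eef_rot"];W[:3,3]=st["tool_pos"];T=W@i["T_tool_cam"]
    else: T=np.array(i["T"])
    return i,T
def ray(c,uv):
    i,T=c; d=T[:3,:3]@np.array([(uv[0]-i["cx"])/i["fx"],-(uv[1]-i["cy"])/i["fy"],-1.]); return T[:3,3],d/np.linalg.norm(d)
def plane(c,uv,z):
    o,d=ray(c,uv); return o+d*(z-o[2])/d[2]
def tri(*rays):
    A=0;b=0
    for o,d in rays:
        P=np.eye(3)-np.outer(d,d);A=A+P;b=b+P@o
    p=np.linalg.solve(A,b); return p,[np.linalg.norm((np.eye(3)-np.outer(d,d))@(p-o)) for o,d in rays]
def proj(c,p):
    i,T=c;q=T[:3,:3].T@(np.array(p)-T[:3,3]);return np.array([i["cx"]-i["fx"]*q[0]/q[2],i["cy"]+i["fy"]*q[1]/q[2]])
E
python3 - <<'E'
from h import *
a,b=cam("scene"),cam("side")
np.set_printoptions(precision=4,suppress=True)
for n,u,v in [("hub",(429,292),(257,188)),("tail",(379,332),(312,182)),("post",(283,205),(326,301)),("rest",(228,234),(394,292)),("knob",(371,257),(283,213)),("tally",(349,272),(301,222))]:
    print(n,*tri(ray(a,u),ray(b,v)),plane(a,u,.03),plane(b,v,.03))
im=cv2.imread("pics/scene0.png");im2=cv2.imread("pics/side0.png")
A=cv2.resize(im[180:360,200:460],None,fx=3,fy=3,interpolation=2)
cv2.imwrite("pics/c1.png",A)
cv2.imwrite("pics/c2.png",cv2.resize(im2[150:330,230:420],None,fx=3.3,fy=3.3,interpolation=2))
E
```

```text
hub [0.5181 0.2226 0.0271] [np.float64(0.0013254754722769719), np.float64(0.0013254754722768968)] [0.519 0.224 0.03 ] [0.5177 0.2182 0.03  ]
tail [0.6783 0.1818 0.0179] [np.float64(0.0032115796809890555), np.float64(0.003211579680989015)] [0.6827 0.1869 0.03  ] [0.6736 0.1668 0.03  ]
post [ 0.5007 -0.2259  0.0365] [np.float64(0.0005236006671126036), np.float64(0.0005236006671124393)] [ 0.4952 -0.2298  0.03  ] [ 0.5034 -0.2226  0.03  ]
rest [ 0.6607 -0.2773  0.0308] [np.float64(0.00011277422400660186), np.float64(0.00011277422400667721)] [ 0.6603 -0.2779  0.03  ] [ 0.6611 -0.2768  0.03  ]
knob [0.5297 0.0659 0.0563] [np.float64(0.0007385275021731921), np.float64(0.0007385275021731675)] [0.5091 0.0563 0.03  ] [0.5405 0.0894 0.03  ]
tally [0.5736 0.0378 0.0238] [np.float64(0.0030355227832880778), np.float64(0.0030355227832881333)] [0.5806 0.0386 0.03  ] [0.5691 0.0351 0.03  ]
```

View pics/c1.png

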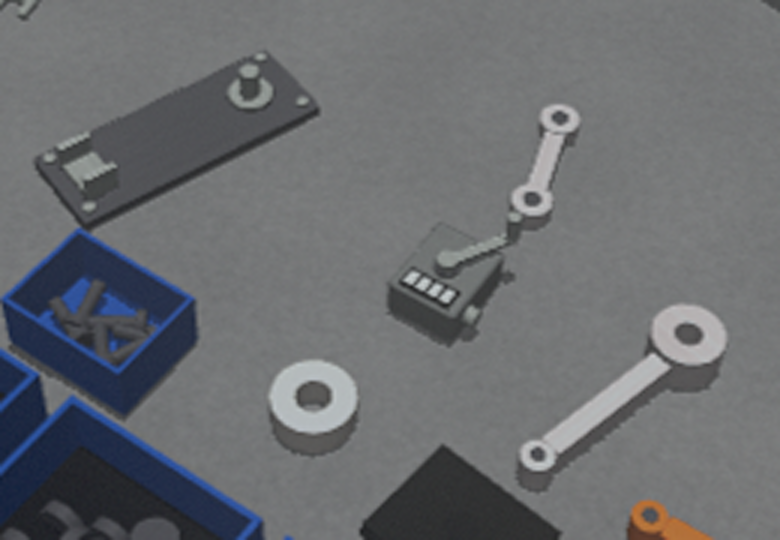

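The crop confirms the lever: a bare aluminium casting with a large bored hub at (688,333) and a small round tail at (538,453). The knob top is at (515,216). I'm moving the wrist camera over the tally and lever with the fingers closed.

run_rows(offsets=[{"xyz": [-0.051, -0.029, 0], "aperture": 0}, {"xyz": [-0.051, -0.029, 0], "aperture": 0}, {"xyz": [-0.051, -0.029, 0], "aperture": 0}, {"xyz": [-0.051, -0.029, 0], "aperture": 0}, {"xyz": [-0.051, -0.029, 0], "aperture": 0}, {"xyz": [-0.051, -0.029, 0], "aperture": 0}, {"xyz": [-0.051, -0.029, 0], "aperture": 0}, {"xyz": [-0.051, -0.029, 0], "aperture": 0}, {"xyz": [-0.051, -0.029, 0], "aperture": 0}, {"xyz": [-0.051, -0.029, 0], "aperture": 0}], grip_n=40)

```text
t: 1.35
tool_pos: [0.5588, 0.1271, 0.2497]
eef_rot: [[-0.97, 0.243, -0.001], [0.243, 0.97, 0.0], [0.001, 0.0, -1.0]]
contact_force: [0.5, 0.9, 0.4]
grip_width: -0.0
grasp_force: 0.0
```

run_rows(offsets=[{"aperture": 0}, {"aperture": 0}])

```text
t: 1.6
tool_pos: [0.5574, 0.1288, 0.2496]
eef_rot: [[-0.97, 0.243, -0.002], [0.243, 0.97, 0.0], [0.002, 0.0, -1.0]]
contact_force: [-0.1, -0.1, -0.6]
grip_width: 0.0003
grasp_force: 0.0
```

```bash
python3 - <<'E'
from h import *
import pickle
s=monitor.read_state();im=viewer.snapshot("wrist");cv2.imwrite("pics/w1.png",im);pickle.dump(s,open("w1.pkl","wb"))
E
```

```text
(no output)
```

View pics/w1.png

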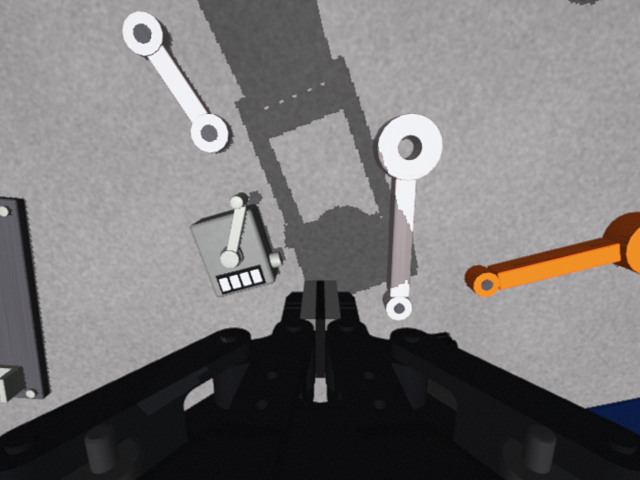

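In the wrist view, the knob top is at (238,202) and the pivot at (230,258). The hub centre is at (410,147), the tail at (399,308), and the link end at (209,133).

```bash
python3 - <<'E'
from h import *
import pickle
np.set_printoptions(precision=4,suppress=True)
s=pickle.load(open("w1.pkl","rb"));w=cam("wrist",s);a,b=cam("scene"),cam("side")
f=lambda x,y:(200+(x+.5)/3-.5,180+(y+.5)/3-.5)
for n,u,v,z in [("hub",(410,147),f(688,333),.034),("tail",(399,308),f(538,453),.026),("knob",(238,202),f(515,216),.07),("pivot",(230,258),f(447,260),.05)]:
    print(n,*tri(ray(w,u),ray(a,v)),plane(w,u,z)[:2],plane(a,v,z)[:2])
# refine lever in wrist by mask of ring (bright)
im=cv2.imread("pics/w1.png");m=((im.min(2)>195)).astype(np.uint8)
for c in cv2.findContours(m,cv2.RETR_CCOMP,cv2.CHAIN_APPROX_NONE)[0]:
    if cv2.contourArea(c)>60: print(cv2.boundingRect(c),cv2.contourArea(c),cv2.fitEllipse(c) if len(c)>5 else 0)
E
```

```text
hub [0.5187 0.2236 0.0346] [np.float64(0.0004955546549102264), np.float64(0.0004955546549102422)] [0.5185 0.2242] [0.5185 0.223 ]
tail [0.6782 0.1847 0.0276] [np.float64(0.0003378152324036639), np.float64(0.00033781523240356166)] [0.6789 0.1852] [0.6773 0.184 ]
knob [0.5253 0.0646 0.0706] [np.float64(0.0010164139622469881), np.float64(0.001016413962246945)] [0.5252 0.0655] [0.5247 0.0633]
pivot [0.5776 0.035  0.0457] [np.float64(0.0003839533340463234), np.float64(0.0003839533340464038)] [0.5765 0.0369] [0.5805 0.0364]
(386, 280, 26, 40) 645.5 ((399.4161071777344, 302.47320556640625), (22.92327308654785, 40.10204315185547), 10.425697326660156)
(393, 302, 13, 13) 113.5 ((398.8944396972656, 308.0129699707031), (11.792038917541504, 12.485493659973145), 55.35927963256836)
(219, 278, 11, 13) 76.0 ((224.3385467529297, 283.91143798828125), (7.76433801651001, 13.922052383422852), 157.82583618164062)
(230, 275, 11, 13) 76.5 ((234.76600646972656, 281.11846923828125), (8.003130912780762, 13.430071830749512), 159.42633056640625)
(240, 272, 11, 13) 76.5 ((245.16067504882812, 278.25946044921875), (
[... 503 characters left out ...]
), (58.111026763916016, 110.7522201538086), 177.72247314453125)
(397, 134, 26, 27) 521.0 ((409.6469421386719, 147.08299255371094), (24.821910858154297, 26.839221954345703), 28.580612182617188)
(148, 46, 80, 107) 2393.0 ((193.50245666503906, 109.63333892822266), (30.288179397583008, 135.86192321777344), 146.5279083251953)
(199, 123, 20, 20) 266.5 ((208.7436065673828, 132.8206329345703), (17.67128562927246, 19.415597915649414), 135.3837890625)
(122, 11, 40, 44) 1289.0 ((141.7816162109375, 32.759071350097656), (37.34583282470703, 44.007381439208984), 153.31729125976562)
(132, 22, 21, 23) 331.5 ((141.80291748046875, 32.974185943603516), (19.04572296142578, 22.339502334594727), 150.5804443359375)
```

run_rows(offsets=[{"rot": [0, 0, -7], "aperture": 0}, {"rot": [0, 0, -7], "aperture": 0}, {"xyz": [0.036, -0.022, 0], "aperture": 0}, {"xyz": [0, 0, 0.045], "aperture": 0}, {"xyz": [0, 0, 0.045], "aperture": 0}, {"xyz": [0, 0, 0.045], "aperture": 0}, {"xyz": [0, 0, 0.043], "aperture": 0}, {"aperture": 0}, {"aperture": 0}])

```text
t: 2.78
tool_pos: [0.5225, 0.1077, 0.0744]
eef_rot: [[-1.0, -0.001, 0.003], [-0.001, 1.0, 0.001], [-0.003, 0.0, -1.0]]
contact_force: [0.2, 0.6, 0.5]
grip_width: -0.0002
grasp_force: 0.0
```

run_rows(offsets=[{"xyz": [0, -0.005, 0.003], "aperture": 0}, {"xyz": [0, -0.01, 0], "aperture": 0}, {"xyz": [0, -0.01, 0], "aperture": 0}, {"xyz": [0, -0.01, 0], "aperture": 0}, {"xyz": [0, -0.01, 0], "aperture": 0}, {"xyz": [0, -0.01, 0], "aperture": 0}, {"xyz": [0, -0.01, 0], "aperture": 0}, {"xyz": [0, -0.004, 0], "aperture": 0}, {"aperture": 0}])

```text
t: 3.9
tool_pos: [0.5221, 0.0375, 0.0691]
eef_rot: [[-1.0, 0.001, 0.001], [0.001, 1.0, 0.0], [-0.001, 0.0, -1.0]]
contact_force: [1.3, 3.1, -3.2]
grip_width: 0.0002
grasp_force: 1.7
```

```bash
python3 - <<'E'
from h import *
im=viewer.snapshot("wrist");cv2.imwrite("pics/w2.png",im[120:400,120:440])
E
```

```text
(no output)
```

View pics/w2.png

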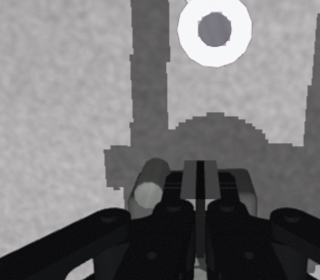

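The crop shows the knob at (150,190) bearing on the left finger's outer face, with a push of about 3 N. I'm pushing on to the stop.

run_rows(offsets=[{"xyz": [0, -0.005, 0], "aperture": 0}, {"xyz": [0, -0.003, 0], "aperture": 0}, {"aperture": 0}])

```text
t: 4.32
tool_pos: [0.5228, 0.0299, 0.0698]
eef_rot: [[-1.0, 0.0, 0.003], [0.0, 1.0, 0.001], [-0.003, 0.001, -1.0]]
contact_force: [2.5, 5.7, -2.9]
grip_width: 0.0001
grasp_force: 2.4
```

run_rows(offsets=[{"xyz": [0, -0.003, 0], "aperture": 0}, {"aperture": 0}])

```text
t: 4.58
tool_pos: [0.5231, 0.0271, 0.07]
eef_rot: [[-1.0, 0.0, 0.003], [0.0, 1.0, 0.001], [-0.003, 0.001, -1.0]]
contact_force: [3.1, 5.7, -2.6]
grip_width: 0.0003
grasp_force: 2.7
```

run_rows(offsets=[{"xyz": [0, -0.003, 0], "aperture": 0}, {"aperture": 0}])

```text
t: 4.82
tool_pos: [0.5233, 0.0247, 0.0701]
eef_rot: [[-1.0, 0.0, 0.004], [0.0, 1.0, 0.002], [-0.004, 0.002, -1.0]]
contact_force: [3.8, 7.2, -3.4]
grip_width: 0.0002
grasp_force: 3.5
```

run_rows(offsets=[{"xyz": [0, -0.003, 0], "aperture": 0}, {"aperture": 0}])

```text
t: 5.08
tool_pos: [0.5234, 0.0241, 0.0702]
eef_rot: [[-1.0, -0.0, 0.005], [-0.0, 1.0, 0.008], [-0.005, 0.008, -1.0]]
contact_force: [4.9, 13.4, -2.4]
grip_width: -0.0001
grasp_force: 6.7
```

run_rows(offsets=[{"xyz": [0, -0.003, 0], "aperture": 0}, {"aperture": 0}])

```text
t: 5.32
tool_pos: [0.5235, 0.0236, 0.0702]
eef_rot: [[-1.0, -0.001, 0.005], [-0.001, 1.0, 0.013], [-0.005, 0.013, -1.0]]
contact_force: [4.2, 20.2, -3.0]
grip_width: -0.0002
grasp_force: 9.9
```

```bash
python3 - <<'E'
from h import *
im=viewer.snapshot("wrist");cv2.imwrite("pics/w3.png",cv2.resize(im[220:420,200:400],None,fx=3,fy=3))
cv2.imwrite("pics/s3.png",viewer.snapshot("scene")[220:310,310:420])
E
```

```text
(no output)
```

View pics/w3.png

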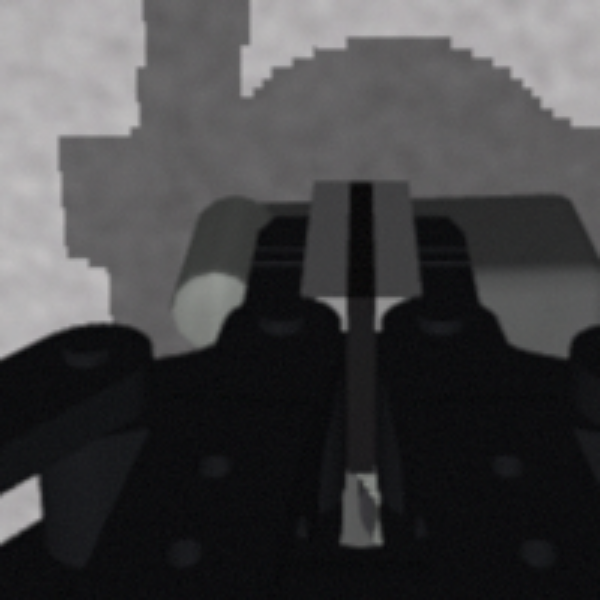

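The force rises to 20 N with no further motion, so the lever is at its stop. The knob is at (210,305) against the finger. I'm backing off, lifting, and turning over the lever's balance point.

run_rows(offsets=[{"xyz": [0, 0.03, 0], "aperture": 0}, {"xyz": [0, 0.03, 0], "aperture": 0}, {"xyz": [0, 0.03, 0], "aperture": 0}, {"xyz": [0, 0, -0.05], "aperture": 0}, {"xyz": [0, 0, -0.05], "aperture": 0.06}, {"xyz": [-0.022, 0.052, 0], "aperture": 0.06}, {"xyz": [-0.022, 0.052, 0], "aperture": 0.06}, {"rot": [0, 0, 7], "aperture": 0.06}, {"rot": [0, 0, 6.7], "aperture": 0.06}, {"aperture": 0.06}])

```text
t: 6.68
tool_pos: [0.5663, 0.2107, 0.1697]
eef_rot: [[-0.972, 0.236, 0.001], [0.236, 0.972, -0.002], [-0.002, -0.002, -1.0]]
contact_force: [-0.3, -1.1, 0.0]
grip_width: 0.0601
grasp_force: 0.0
```

run_rows(offsets=[{"aperture": 0.06}, {"aperture": 0.06}])

```text
t: 6.92
tool_pos: [0.566, 0.2112, 0.1696]
eef_rot: [[-0.972, 0.237, 0.0], [0.237, 0.972, -0.0], [-0.001, -0.0, -1.0]]
contact_force: [0.1, -0.7, -0.9]
grip_width: 0.0602
grasp_force: 0.0
```

```bash
python3 - <<'E'
from h import *
import pickle
s=monitor.read_state();im=viewer.snapshot("wrist");cv2.imwrite("pics/w4.png",im);pickle.dump(s,open("w4.pkl","wb"))
print(s["tool_pos"])
E
```

```text
[0.56597398 0.21115715 0.16957435]
```

View pics/w4.png

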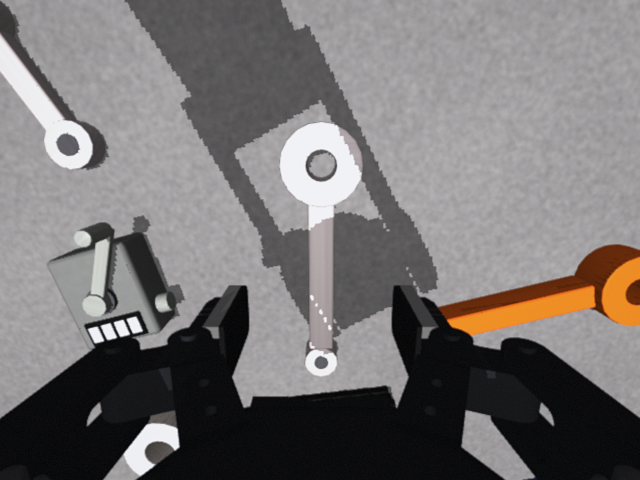

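The thumb lever has sprung back to rest, with the knob at (83,238). The hub is at (321,164), the tail at (321,361), and the bar is centred between the fingers. The orange lever passes the right finger near (470,318), so I'll check the clearance.

```bash
python3 - <<'E'
from h import *
import pickle
np.set_printoptions(precision=4,suppress=True)
s1=pickle.load(open("w1.pkl","rb"));w1=cam("wrist",s1)
s=pickle.load(open("w4.pkl","rb"));w=cam("wrist",s)
f=lambda x,y:(200+(x+.5)/3-.5,180+(y+.5)/3-.5)
R=s["eef_rot"];t=s["tool_pos"]
h=tri(ray(w,(320.5,164)),ray(w1,(410,147.)),ray(cam("scene"),f(688,333)));k=tri(ray(w,(321,361)),ray(w1,(399,308)),ray(cam("scene"),f(538,453)))
print(h,k)
h,k=h[0],k[0];d=(k-h)[:2];d/=np.linalg.norm(d);print(np.linalg.norm((k-h)[:2]),np.degrees(np.arctan2(d[1],d[0])))
bal=np.r_[h[:2]+.051*d,.023];print("bal",bal,"tool move",R.T@(bal-t), "tool x angle",np.degrees(np.arctan2(R[1,0],R[0,0])))
o=plane(w1,(486,285),.026);print("orange tail",o,"in tool",R.T@(o-bal))
E
```

```text
(array([0.5183, 0.2237, 0.0341]), [np.float64(0.0005655371910705179), np.float64(0.0005117375634745242), np.float64(0.000699732796395689)]) (array([0.678 , 0.1849, 0.027 ]), [np.float64(0.0007302786006443726), np.float64(0.0004128874733638551), np.float64(0.0006793038754707762)])
0.16434049698189826 -13.625878095484753
bal [0.5678 0.2117 0.023 ] tool move [-0.0016  0.001   0.1466] tool x angle 166.29575989531713
orange tail [0.6752 0.2778 0.026 ] in tool [-0.0886  0.0897 -0.003 ]
```

run_rows(offsets=[{"xyz": [-0.0016, 0.001, 0.049], "aperture": 0.06}, {"xyz": [0, 0, 0.049], "aperture": 0.06}, {"xyz": [0, 0, 0.03], "aperture": 0.06}, {"xyz": [0, 0, 0.017], "aperture": 0.06}, {"aperture": 0.06}, {"aperture": 0.06}])

```text
t: 7.72
tool_pos: [0.569, 0.2126, 0.0262]
eef_rot: [[-0.971, 0.237, 0.003], [0.237, 0.971, 0.001], [-0.003, 0.002, -1.0]]
contact_force: [-0.1, 0.5, 0.8]
grip_width: 0.0598
grasp_force: 0.0
```

run_rows(offsets=[{"xyz": [0.001, -0.001, 0.003], "aperture": 0.06}, {"aperture": 0}, {"aperture": 0}, {"aperture": 0}, {"aperture": 0}, {"aperture": 0}], grip_n=60)

```text
t: 8.48
tool_pos: [0.5668, 0.2117, 0.0219]
eef_rot: [[-0.971, 0.237, 0.001], [0.237, 0.971, 0.0], [-0.001, 0.001, -1.0]]
contact_force: [-0.6, 1.5, 3.1]
grip_width: 0.0189
grasp_force: 62.0
```

run_rows(offsets=[{"xyz": [0, 0, -0.01], "aperture": 0}, {"xyz": [0, 0, -0.02], "aperture": 0}, {"xyz": [0, 0, -0.04], "aperture": 0}, {"xyz": [0, 0, -0.05], "aperture": 0}, {"xyz": [0, 0, -0.05], "aperture": 0}, {"aperture": 0}, {"aperture": 0}], grip_n=60)

```text
t: 9.35
tool_pos: [0.5658, 0.2113, 0.1907]
eef_rot: [[-0.971, 0.237, -0.001], [0.237, 0.971, -0.0], [0.001, -0.001, -1.0]]
contact_force: [-0.2, 0.2, -4.6]
grip_width: 0.0187
grasp_force: 61.2
```

The lever is in the grip, reading 4.6 N, about 0.45 kg. I'm moving beside the fixture to measure it.

run_rows(offsets=[{"xyz": [-0.004, -0.02, 0], "aperture": 0}, {"xyz": [-0.008, -0.044, 0], "aperture": 0}, {"xyz": [-0.008, -0.044, 0], "aperture": 0}, {"xyz": [-0.008, -0.044, 0], "aperture": 0}, {"xyz": [-0.008, -0.044, 0], "aperture": 0}, {"xyz": [-0.008, -0.044, 0], "aperture": 0}, {"xyz": [-0.008, -0.044, 0], "aperture": 0}, {"xyz": [-0.005, -0.022, 0], "aperture": 0}, {"aperture": 0}, {"aperture": 0}])

```text
t: 10.6
tool_pos: [0.5483, -0.0991, 0.1898]
eef_rot: [[-0.971, 0.238, -0.003], [0.238, 0.971, 0.001], [0.003, 0.001, -1.0]]
contact_force: [-0.5, 0.0, -4.3]
grip_width: 0.0188
grasp_force: 61.1
```

```bash
python3 - <<'E'
from h import *
import pickle
s=monitor.read_state();im=viewer.snapshot("wrist");cv2.imwrite("pics/w5.png",im);pickle.dump(s,open("w5.pkl","wb"))
im=cv2.imread("pics/scene0.png")[175:265,200:320];im2=cv2.imread("pics/side0.png")[270:340,290:420]
cv2.imwrite("pics/f.png",np.vstack([cv2.resize(im,(480,360),interpolation=2)[:,:480],cv2.resize(im2,None,fx=480/130,fy=480/130,interpolation=2)[:240]])) 
E
```

```text
(no output)
```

View pics/w5.png

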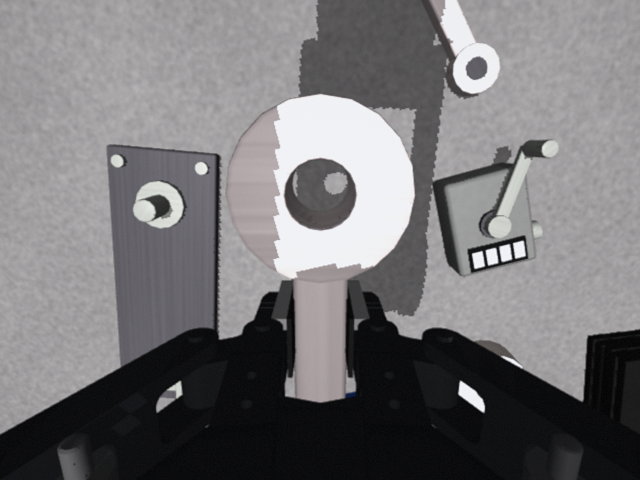

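View pics/f.png

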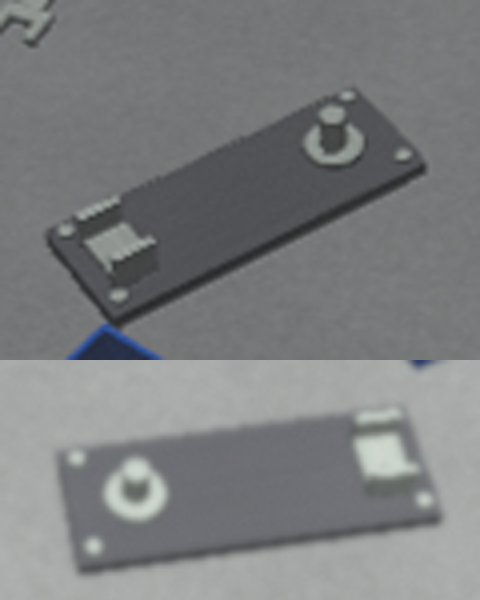

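In the wrist view, the post top is at (145,210), the plate bolts are at (117,161) and (201,168), and the held hub is centred at (320,188). In the f.png crops, the post top is at (334,115) and (137,465), the cheek tops are at (98,209)/(132,252) and (378,416)/(390,472), and the bolts are at the plate corners.

```bash
python3 - <<'E'
from h import *
import pickle
np.set_printoptions(precision=4,suppress=True)
s=pickle.load(open("w5.pkl","rb"));w=cam("wrist",s);a,b=cam("scene"),cam("side")
fs=lambda x,y:(200+(x+.5)/4-.5,175+(y+.5)/4-.5)
fd=lambda x,y:(290+(x+.5)/3.692-.5,270+(y-360+.5)/3.692-.5)
p,e=tri(ray(w,(145,210)),ray(a,fs(334,115)),ray(b,fd(137,465)));print("post",p,e,plane(w,(145,210),.045),plane(a,fs(334,115),.045),plane(b,fd(137,465),.045))
r,e=tri(ray(a,fs(115,230.5)),ray(b,fd(384,444)));print("rest",r,e)
B={}
for n,R in dict(A=[ray(a,fs(347,96)),ray(b,fd(94,546)),ray(w,(117,161))],B=[ray(a,fs(403,155)),ray(b,fd(77,458)),ray(w,(201,168))],C=[ray(a,fs(65,230)),ray(b,fd(425,499))]).items():
    B[n],e=tri(*R);print(n,B[n],e)
ang=lambda v:np.degrees(np.arctan2(v[1],v[0]))
print("angles post-rest",ang(r-p),np.linalg.norm((r-p)[:2]),"A-C",ang(B["C"]-B["A"]),"B-A +90",ang(B["A"]-B["B"])+90)
D=plane(a,fs(118,296),.014);print("B-D",ang(D-plane(a,fs(403,155),.014)),"A-C scene",ang(plane(a,fs(65,230),.014)-plane(a,fs(347,96),.014)))
# held hub
im=cv2.imread("pics/w5.png");R=s["eef_rot"];t=s["tool_pos"]
z=t[2]-.022+.034
for uv in[(320.5,188.5)]:
    h=plane(w,uv,z);print("hub",h,"rel tool",R.T@(h-t))
E
```

```text
post [ 0.5024 -0.2241  0.0449] [np.float64(0.0007292634864419536), np.float64(0.0007310513359317153), np.float64(0.0014079869204336297)] [ 0.5017 -0.2236  0.045 ] [ 0.5018 -0.2237  0.045 ] [ 0.5036 -0.2248  0.045 ]
rest [ 0.6576 -0.2789  0.0335] [np.float64(0.0002707233799646461), np.float64(0.00027072337996482447)]
A [ 0.4599 -0.2474  0.0149] [np.float64(0.0010026904382113681), np.float64(0.0009513296982327258), np.float64(0.0004385537985617491)]
B [ 0.4817 -0.183   0.0146] [np.float64(0.0008552991379166437), np.float64(0.001093270442531372), np.float64(0.0005720191191918559)]
C [ 0.6654 -0.3176  0.0157] [np.float64(0.0006394129855264361), np.float64(0.0006394129855264067)]
angles post-rest -19.475398679283195 0.16458484101648418 A-C -18.873626185873178 B-A +90 -18.73689419967191
B-D -18.811868884017326 A-C scene -18.9133734925127
hub [ 0.4986 -0.0863  0.2018] rel tool [ 0.0514  0.0006 -0.0118]
```

run_rows(offsets=[{"rot": [0, 0, 5.1], "aperture": 0}, {"xyz": [-0.01, -0.027, 0], "aperture": 0}, {"xyz": [-0.016, -0.045, 0], "aperture": 0}, {"xyz": [-0.014, -0.04, 0], "aperture": 0}, {"xyz": [-0.008, -0.0216, 0], "aperture": 0}, {"xyz": [0, 0, 0.03], "aperture": 0}, {"xyz": [0, 0, 0.03], "aperture": 0}, {"xyz": [0, 0, 0.012], "aperture": 0}, {"aperture": 0}, {"aperture": 0}])

```text
t: 11.9
tool_pos: [0.5525, -0.2412, 0.121]
eef_rot: [[-0.947, 0.322, 0.003], [0.322, 0.947, -0.001], [-0.003, -0.0, -1.0]]
contact_force: [-0.2, 0.4, -2.8]
grip_width: 0.0188
grasp_force: 61.0
```

run_rows(offsets=[{"aperture": 0}, {"aperture": 0}, {"aperture": 0}])

```text
t: 12.28
tool_pos: [0.5517, -0.2413, 0.1197]
eef_rot: [[-0.946, 0.323, 0.001], [0.323, 0.946, -0.0], [-0.001, -0.0, -1.0]]
contact_force: [0.1, 1.1, -3.4]
grip_width: 0.0189
grasp_force: 61.0
```

run_rows(offsets=[{"xyz": [0.001, 0, 0.002], "aperture": 0}, {"aperture": 0}, {"aperture": 0}, {"aperture": 0}, {"aperture": 0}])

```text
t: 12.9
tool_pos: [0.5506, -0.2409, 0.1173]
eef_rot: [[-0.947, 0.323, 0.0], [0.323, 0.947, 0.0], [-0.0, 0.0, -1.0]]
contact_force: [-0.9, -0.5, -2.7]
grip_width: 0.0186
grasp_force: 61.0
```

```bash
python3 - <<'E'
from h import *
import pickle
s=monitor.read_state();pickle.dump(s,open("w6.pkl","wb"))
A=viewer.snapshot("scene")[140:260,180:320];B=viewer.snapshot("side")[220:340,280:420];W=viewer.snapshot("wrist")[60:330,180:460]
r=lambda m,k:cv2.resize(m,None,fx=k,fy=k,interpolation=2)
cv2.imwrite("pics/v6.png",np.vstack([np.hstack([r(A,2.8),r(B,2.8)]),np.hstack([W[40:284],np.zeros_like(W)[40:284],np.zeros((W[40:284].shape[0],784-560,3),np.uint8)])]))
E
```

```text
(no output)
```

View pics/v6.png

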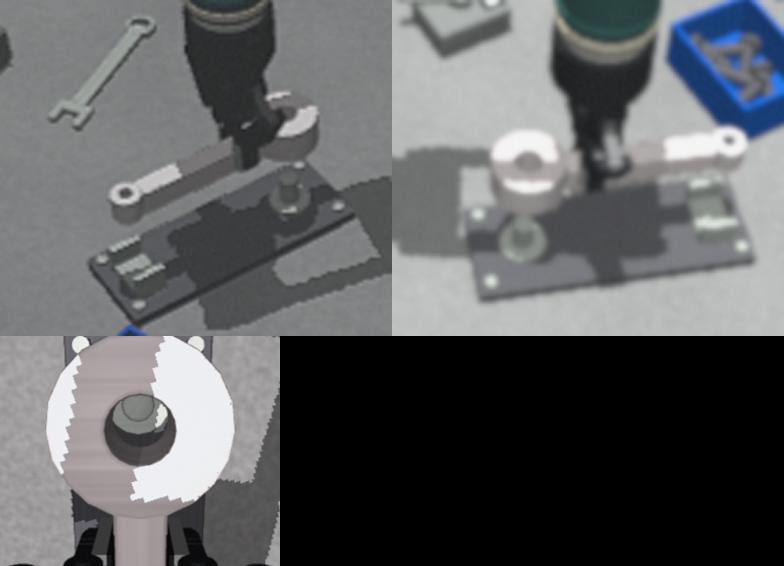

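The lever is held level over the fixture. The hub is at (294,112)/(527,153), the tail at (124,192)/(729,143), and the post is visible through the bore at (138,405). A final numeric check follows.

```bash
python3 - <<'E'
from h import *
import pickle
np.set_printoptions(precision=4,suppress=True)
s=pickle.load(open("w6.pkl","rb"));w=cam("wrist",s);a,b=cam("scene"),cam("side")
A=lambda x,y:(180+(x+.5)/2.8-.5,140+(y+.5)/2.8-.5);B=lambda x,y:A(x-392,y)+np.array([100,80])
print("hub",*tri(ray(a,A(295,111)),ray(b,B(527,155)),ray(w,(320,190.5))))
print("tail",*tri(ray(a,A(124,192)),ray(b,B(729,144))))
print("post",plane(w,(318,165),.045), "hub at .1295",plane(w,(320,190.5),.1295))
E
```

```text
hub [ 0.5017 -0.2213  0.1318] [np.float64(0.005547756942776825), np.float64(0.003250692547027744), np.float64(0.0026738500120282826)]
tail [ 0.6584 -0.2813  0.1194] [np.float64(0.0005037789046149252), np.float64(0.0005037789046150509)]
post [ 0.5    -0.2242  0.045 ] hub at .1295 [ 0.5027 -0.224   0.1295]
```

run_rows(offsets=[{"aperture": 0}, {"aperture": 0}])

```text
t: 13.3
tool_pos: [0.5506, -0.2409, 0.1173]
eef_rot: [[-0.947, 0.323, 0.0], [0.323, 0.947, 0.0], [-0.0, 0.0, -1.0]]
contact_force: [0.3, -0.1, -3.6]
grip_width: 0.0184
grasp_force: 61.0
```

```bash
python3 -c "
from cell import env
print(env.hand_in())"
```

```text
the job is handed in; nothing more can be done
None
```

I pushed the tally lever to its stop and it sprang back; the offset lever is now held level about 5 cm above the fixture, its hub within about 2 mm of the post centre and its tail over the rest, and the job was handed in at 13.3 s (no verdict shown).

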